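# Index the sample carousel to the camera

## Task

The camera behind the sample carousel should look at the jar with the green lid next. Unlock the carousel by pulling up its red T-grip plunger and twisting it about a quarter turn (anticlockwise) so that it stays up by itself when you let go; turn the plate by the black crossbar in its middle until the green-lidded jar stands in front of the camera, then twist the red grip back so that the pin drops fully home and the plate is locked there. Do not handle the jars and bottles: they stay standing on the plate, and leave the other things on the bench where they are.

Things in the scene. Friction and masses are not known exactly. Their poses are not given: they have to be found in the camera images.
- carousel_base: Fixed grey base (272 mm across) of the sample carousel, turned up to 0.4 rad. Origin on the bench under the plate's vertical axis; its x axis points from there to the small black camera behind the plate, which looks back at the plate. The bracket with the indexing plunger stands at the rim on the robot's side, 120 mm from the axis, in direction 210 degrees (anticlockwise from x, seen from above).
- carousel (a joint): Turn of the aluminium plate (264 mm across, top 36.5 mm above the bench), rad: 0 at the start, positive anticlockwise seen from above, +-3.4 possible with the pin out, friction 0.06 N m. Six round rubber places 70 mm from the axis, 1.0472 rad apart; six index holes midway between them: it locks at whole multiples of 1.0472. The containers only stand on it: turn at under about 1.5 rad/s.
- turn_handle (a point): Centre of the black crossbar on the plate's central post, with which the plate is turned: 66 mm long, 14 mm wide, 20 mm high, centre 178 mm above the bench on the plate's axis. The point's x axis runs along the bar; at carousel = 0 it is parallel to the base's x axis. Fixed to the plate.
- plunger_pull (a joint): How far the plunger is pulled up, m: 0 = fully down, its 10 mm round-nosed pin 10 mm deep in an index hole (plate locked, 1.5 mm play at the rim); 0.012 = parked on its crown, pin clear of the plate; 0.016 = stop. Let down beside a hole the pin rests on the plate at 0.010; up to about 4 mm beside it the nose slips in and centres the plate. A spring pushes it down with 6 to 8 N.
- plunger_twist (a joint): Twist of the plunger's red T-grip about its vertical axis, rad, positive anticlockwise from above: 0 = as found, bar pointing to the plate's axis, cross pin in the slot of the crown (about 0.3 play while down); 1.4 = stop. Above 0.012 m of pull it turns freely; let down at 0.6 to 1.4 it stands on the crown and stays up; turned back below about 0.3 it drops by its spring.
- plunger_grip (a point): Centre of the red T-grip's crossbar on top of the plunger: 40 mm long, 12 mm wide, 16 mm high, centre 120 mm above the bench with the plunger down (it rises with plunger_pull). The point's x axis runs along the bar and turns with plunger_twist. The metal crown below it ends 88 mm above the bench.
- camera_place (a point): The point on the plate's level in front of the camera lens, 70 mm from the plate's axis along the base's x axis, 36.5 mm above the bench. Fixed to the base: whichever place of the plate stands here is being viewed.
- jar_green: White screw jar with a green lid, 64 mm across, 71 mm high, about 0.2 kg: the sample that the camera shall view. Origin at the centre of its underside. Stands loose on one of the plate's places, one or two places from the camera, on either side.
- jar_orange: White screw jar with an orange lid, 56 mm across, 60 mm high, standing loose on the plate, at the start in front of the camera. Origin at the centre of its underside.
- bottle_amber: Small brown bottle with a black cap, 44 mm across, 91 mm high, standing loose on the plate. Origin at the centre of its underside.
- bottle_yellow: White bottle with a yellow cap and label, 52 mm across, 105 mm high, standing loose on the plate. Origin at the centre of its underside.
- stopwatch: Round black stopwatch, 66x60x19 mm, on the bench; not part of the job. Origin under its centre.
- screwdriver: Screwdriver with an orange handle, 202 mm long, 25 mm thick, lying on the bench; not part of the job. Origin under its centre.

How it is judged:
By the outcome, as a careful person would: the job done as asked, in the order asked, and still so for the second after the job is handed in, with the robot touching nothing.
It also fails if it takes over 72 s, if anything falls off the work surface, if the arm or the gripper's body presses on something with over 40 N, if the wrist force passes 120 N, or if a joint passes its speed limit or range.

## Robot

A 7-joint arm with a two-finger parallel gripper is mounted at the origin on a cart in front of the work surface, level with it; the furniture and walls round the work are solid. World frame = base frame: x ahead of the robot, y to its left, z up, the work surface at z = 0. Lengths are in m, angles in rad, forces in N, time in s.
With the tool pointing down it reaches from about 0.4 to 0.875 m from the base axis. Payload 6.5 kg.
Tool frame: the origin (TCP) lies where the fingers leave the gripper's body, on its centre line; the fingertips stand 73 mm ahead of it and the grasp point (between the pads) lies 54 mm ahead of it (robot.tcp_to_tips is the distance from the TCP to the fingertips, in m); z points along the fingers, y is the line along which they close (so a half turn about z gives the same grasp; the last joint's range is limited). The gripper opens to 85 mm and grips with 20 to 120 N. Pads are 22 mm wide; open, the fingers measure 114 mm over their backs; the gripper's body (76 mm by 85 mm) begins 54 mm behind the grasp point. The pads swing forward as they close: fully open they stand 13 mm farther back than shut.
Start: joints at [1.062, 0.536, -0.004, 1.538, 0.003, 1.067, -0.071], TCP at [0.279, -0.587, 0.304] pointing down, gripper open.
Joint ranges: [-2.7, 2.7], [-0.37, 2.16], [-1.27, 1.26], [0.24, 2.4], [-1.31, 4.45], [0.19, 1.91], [-2.76, 2.76]. Speed limits (rad/s): [2.39, 2.39, 3.14, 3.14, 3.14, 3.14, 3.14].

## Interface

Orientations are given as a unit quaternion [w, x, y, z].
In Python, from cell import robot gives the robot as it stands.
- The arm moves only by the tool advance, called after "Call:" as name(argument=value, ...) on one line, values as JSON. Schema: {"type":"object","properties":{"ticks":{"type":"array","items":{"type":"object","properties":{"finger_gap":{"type":"number"},"xyz":{"type":"array","items":{"type":"number"},"minItems":3,"maxItems":3},"r":{"type":"array","items":{"type":"number"},"minItems":3,"maxItems":3}},"additionalProperties":false,"required":["finger_gap"]},"minItems":1,"maxItems":12},"clamp_n":{"type":"number"},"only":{"type":"string"},"quiet":{"type":"boolean"},"lines":{"type":"string"}},"required":["ticks"],"additionalProperties":false}. ticks is a list of rows, 1 to 12 of them, each an object with the fields finger_gap (the finger opening in m), xyz (a list: dx, dy, dz in shares of the most that a row can go, 1 being 62.5 mm), r (a list: a rotation vector rx, ry, rz in parts of the range, where 1.0 means pi/2 rad); a field left out counts as zero (the opening has to be given); each row shifts and turns the commanded pose from where the row before left it, along the tool's axes as they then stand; what a row does not reach is not made up. A row lasts 1/8 s, in which the tool goes at most 0.0625 m and 0.188 rad, less where a joint would pass 70% of its speed; a pose out of reach is approached as far as the arm can. The fingers move at their own pace and stop on an object; clamp_n is the grip in N (left out, the last holds). Time passes only in rows, so rows that do not move let the fingers close. The tool returns the time, the measured TCP pose, the force, the opening and the grip force at its end. only (a regular expression) keeps the lines of the reply that match it, lines (a string "A,B") keeps lines A to B, and quiet returns only ok. A shift or turn number past 1, either way, is cut back to 1. Input that does not fit is refused with a message, and nothing moves.
- robot.state(): the state, without advancing time (a new reading comes with each control period).
- robot.snapshot(name): name is "scene" or "top" or "wrist"; returns the picture (384x512x3 uint8, red, green, blue); there is no depth.
- robot.camera_params(name): a dict with "intrinsics" (3x3 intrinsics, pixels), "R" (3x3) and "t" (3): a world point X has camera coordinates R X + t; the wrist camera has in their place "T_tool_cam" (4x4, takes a point from camera to tool coordinates, whose origin is the TCP and whose axes are the flange's). Camera axes: x right, y down, z forward; pixel columns grow to the right and rows downward; lengths in m; the calibration is good to about 2 mm. A picture is of the moment at which its call begins: read the wrist's pose just before it. camera_params takes no time and is no camera call.
- robot.hand_in(): hands the job in; it is judged then, once.
The state is a dict: "t": time; "q": joint angles; "joint_vel": joint speeds; "joint_torque": joint torques, N m; "position": TCP position; "ee_rot": TCP orientation; "ft_force": force on the tool from outside, world axes, zero at the start; "wrist_torque": the same for the moment, N m; "grip_width": finger opening in m; "gripper_force": force on a finger pad.
Only numpy, scipy, OpenCV 4.12 (cv2) and the standard library are available. Lean on these libraries where they do the work, as an engineer would, in place of code of your own. Each camera call takes 0.05 s, during which the arm holds its last target. There are 200 camera calls.

## Working session

There is one attempt and no reset: what is moved stays moved. The work goes in short steps, Python scripts to look and compute and a tool call to move; the robot and the scene stay as the last step left them, time stands still between calls to the robot, and variables do not carry over. Pictures are saved under pics/ and viewed, at most 10 in all, crops included, and the job is handed in when it is done.

```bash
ls; mkdir -p pics; python3 - <<'E'
from cell import robot
import cv2,numpy as np
for n in("scene","top"):
    im=robot.snapshot(n); cv2.imwrite(f"pics/{n}0.png",im[:,:,::-1])
    p=robot.camera_params(n); print(n,{k:np.round(v,4).tolist() for k,v in p.items()})
a=cv2.imread("pics/scene0.png");b=cv2.imread("pics/top0.png")
cv2.imwrite("pics/s.png",cv2.resize(a,(800,600)));cv2.imwrite("pics/t.png",cv2.resize(b,(800,600)))
s=robot.state();print(s);print({k:np.round(v,4).tolist() for k,v in robot.camera_params("wrist").items()})
E
```

```text
cell.py
pics
scene {'intrinsics': [[482.7844, 0.0, 253.2165], [0.0, 482.7844, 192.5287], [0.0, 0.0, 1.0]], 'R': [[-0.8768, -0.4806, -0.0141], [-0.3079, 0.5838, -0.7513], [0.3693, -0.6544, -0.6598]], 't': [0.3872, 0.3854, 0.8866]}
top {'intrinsics': [[362.0261, 0.0, 251.5046], [0.0, 362.0261, 195.8091], [0.0, 0.0, 1.0]], 'R': [[0.0112, -0.9996, 0.0273], [-0.9954, -0.0137, -0.0953], [0.0956, -0.0261, -0.9951]], 't': [-0.2256, 0.5522, 0.9994]}
{'t': 0.1, 'q': array([ 1.06179576,  0.53709553, -0.00443578,  1.53880355,  0.00257279,
        1.0672684 , -0.07121393]), 'joint_vel': array([ 3.62018113e-04, -2.13417292e-03,  7.78835199e-04, -1.78898063e-03,
       -6.52279616e-04, -1.56347669e-04, -9.66594043e-05]), 'joint_torque': array([ 4.47959683e-03, -5.84561920e+01,  1.05231419e+00, -2.59777594e+01,
        1.25786898e-02,  4.58514725e-03,  2.86788202e-05]), 'position': array([ 0.27830668, -0.58689316,  0.3030859 ]), 'ee_rot': array([-7.53781044e-04,  9.75585969e-01,  2.19616488e-01, -2.17699477e-04]), 'ft_force': array([ 0.63841688, -0.15934638,  1.01076933]), 'wrist_torque': array([ 0.04567411,  0.01201717, -0.0163332 ]), 'gripper_force': 0.0, 'grip_width': 0.08524703408615722}
{'intrinsics': [[316.1705, 0.0, 259.0289], [0.0, 316.1705, 196.71], [0.0, 0.0, 1.0]], 'T_tool_cam': [[0.0003, -0.9579, -0.2873, 0.0732], [1.0, 0.0002, 0.0003, 0.0013], [-0.0002, -0.2873, 0.9579, -0.07], [0.0, 0.0, 0.0, 1.0]]}
```

View pics/s.png

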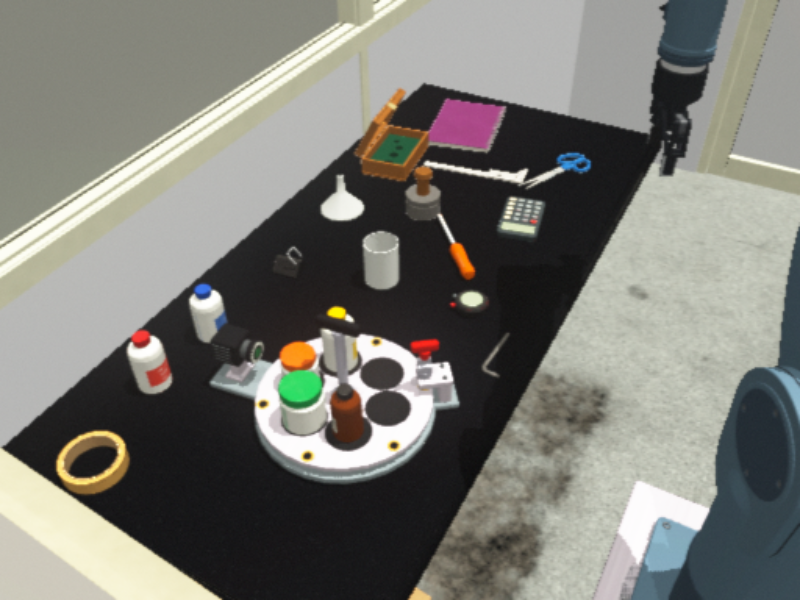

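View pics/t.png

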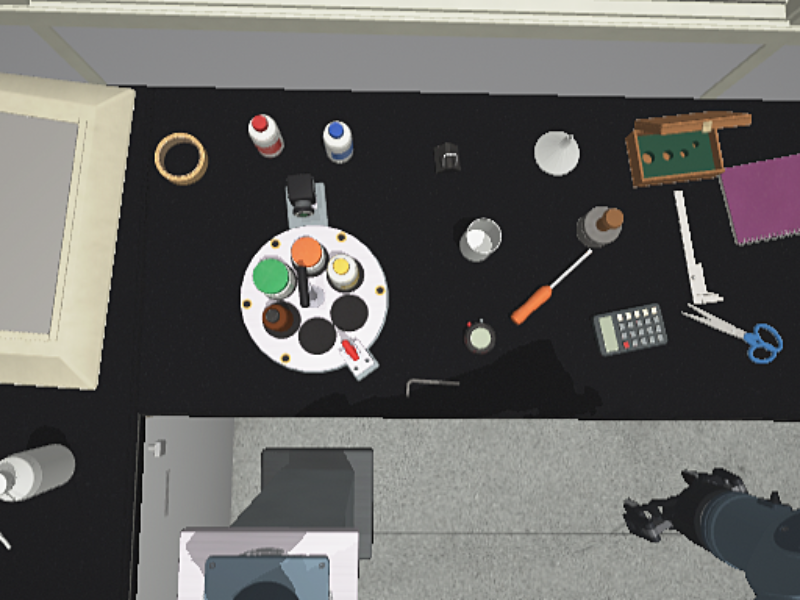

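Scene: carousel at (345,400), red grip (425,346), crossbar (338,322). Top: grip (350,351), crossbar (304,285), camera (302,200) beyond the orange jar (307,252). Green (272,277) is one place anticlockwise of orange, so the plate has to turn by −1.047. I'll enlarge next.

```bash
python3 - <<'E'
import cv2,numpy as np
a=cv2.imread("pics/scene0.png");b=cv2.imread("pics/top0.png")
c1=a[190:270,195:295]; c2=b[150:250,150:250]
c1=cv2.resize(c1,None,fx=4,fy=4,interpolation=cv2.INTER_CUBIC);c2=cv2.resize(c2,None,fx=4,fy=4,interpolation=cv2.INTER_CUBIC)
o=np.zeros((400,800,3),np.uint8);o[:320,:400]=c1;o[:,400:]=c2
cv2.imwrite("pics/c.png",o)
for n,im in(("scene",a),("top",b)):
    h=cv2.cvtColor(im,cv2.COLOR_BGR2HSV)
    m=((h[...,0]<5)|(h[...,0]>174))&(h[...,1]>150)&(h[...,2]>90)
    k,l,s,ce=cv2.connectedComponentsWithStats(m.astype(np.uint8))
    print(n,[(s[i].tolist(),ce[i].round(1).tolist()) for i in range(1,k) if s[i,4]>15])
E
```

```text
scene [([84, 211, 12, 11, 100], [89.8, 216.1]), ([262, 217, 19, 13, 170], [271.3, 221.9]), ([94, 230, 15, 17, 122], [101.1, 239.2])]
top [([161, 74, 10, 10, 70], [165.6, 78.4]), ([173, 89, 7, 9, 23], [176.7, 93.5]), ([219, 218, 11, 13, 68], [224.0, 223.8])]
```

View pics/c.png

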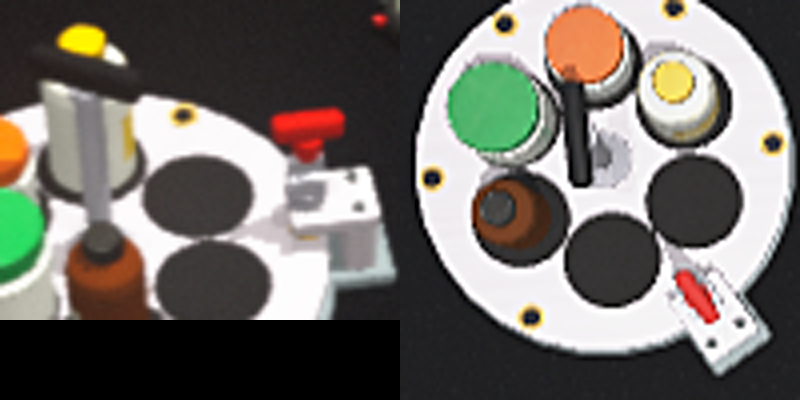

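The crop shows the crossbar centre at top (194,182.8) and scene (216.8,208.3). The red grip is at top (224.2,224) and scene (272,221.5). Five index-hole rings are visible.

```bash
cat > h.py <<'E'
from cell import robot
import numpy as np
from scipy.spatial.transform import Rotation as Rn
def ray(n,uv):
    p=robot.camera_params(n);R=np.array(p["R"]);t=np.array(p["t"])
    d=R.T@np.linalg.inv(p["intrinsics"])@[uv[0],uv[1],1];return -R.T@t,d/np.linalg.norm(d)
def tri(rays):
    A=sum(np.eye(3)-np.outer(d,d) for o,d in rays);b=sum((np.eye(3)-np.outer(d,d))@o for o,d in rays)
    X=np.linalg.solve(A,b);return X,[float(np.linalg.norm(np.cross(X-o,d))) for o,d in rays]
def atz(n,uv,z):
    o,d=ray(n,uv);return o+d*(z-o[2])/d[2]
E
python3 - <<'E'
from h import *
S=lambda u,v:("scene",(195+u/4,190+v/4)); T=lambda u,v:("top",(150+(u-400)/4,150+v/4))
for nm,s,t in(("bar",(87,73),(576,131)),("grip",(308,126),(697,296))):
    print(nm,tri([ray(*S(*s)),ray(*T(*t))]))
b1=atz(*T(570,78),.188);b2=atz(*T(583,185),.188);print("bar ends",b1,b2,np.arctan2(*(b1-b2)[1::-1]),np.linalg.norm(b1-b2),(b1+b2)/2)
P=np.array([atz(*T(*h),.0365)[:2] for h in((505,24),(674,8),(772,143),(531,317),(432,178))])
A=np.c_[2*P,np.ones(5)];x=np.linalg.lstsq(A,(P**2).sum(1),rcond=None)[0];c=x[:2]
print("axis",c,"r",np.sqrt(x[2]+c@c));a=np.degrees(np.arctan2(*(P-c).T[::-1]));print(a,a%60-30)
E
```

```text
bar (array([ 0.56975674, -0.07510386,  0.17678738]), [0.0010706940061420713, 0.0010706940061418742])
grip (array([ 0.4725181 , -0.14712444,  0.11891993]), [0.00010571275457553936, 0.0001057127545757095])
bar ends [ 0.60136568 -0.07167521  0.188     ] [ 0.53679506 -0.08113873  0.188     ] 0.14552465557431774 0.06526042601252449 [ 0.56908037 -0.07640697  0.188     ]
axis [ 0.56842174 -0.07512832] r 0.11983871411647398
[ 36.56079128 -23.55828994 -83.25307514 156.90827932  96.76191229] [6.56079128 6.44171006 6.74692486 6.90827932 6.76191229]
```

The points check out. The axis is at (0.569,−0.0755) and base yaw is 0.117. The predicted grip (0.4728,−0.1472) matches the measured (0.4725,−0.1471,0.119), and the bar height of 0.177 agrees with the text. Next I move above the grip.

The rows are not in the units I measure in: shifts go in shares of 62.5 mm and turns go in shares of pi/2 rad. I convert before sending: 0.0364 m is 0.5824, -0.0314 m is -0.5024, -0.1 rad / 1.5708 = -0.0637.

```bash
cat >> h.py <<'E'
def go(p,yaw):
    s=robot.state();R=Rn.from_quat(np.roll(s["ee_rot"],-1));M=R.as_matrix()
    Rt=Rn.from_euler("zx",[yaw,np.pi])
    print("t %.2f"%s["t"],"pos",s["position"].round(4),"yaw %.3f"%np.arctan2(M[1,0],M[0,0]),"q7 %.2f"%s["q"][6],"w %.3f"%s["grip_width"])
    print(" dxyz tool",(M.T@(np.array(p)-s["position"])).round(4),"rotvec",(R.inv()*Rt).as_rotvec().round(3))
AX=np.array([.569,-.0755]);GR=np.array([.4727,-.1472])
E
```

Call:
advance(ticks=[{"finger_gap":0.06,"xyz":[0.5824,-0.5024,0]},{"finger_gap":0.06,"xyz":[0.5824,-0.5024,0]},{"finger_gap":0.06,"xyz":[0.5824,-0.5024,0]},{"finger_gap":0.06,"xyz":[0.5824,-0.5024,0]},{"finger_gap":0.06,"xyz":[0.5824,-0.5024,0]},{"finger_gap":0.06,"xyz":[0.5824,-0.5024,0]},{"finger_gap":0.06,"xyz":[0.5824,-0.5024,0]},{"finger_gap":0.06,"xyz":[0.5824,-0.5024,0]},{"finger_gap":0.06,"xyz":[0.5824,-0.5024,0]},{"finger_gap":0.06,"xyz":[0.5824,-0.5024,0]},{"finger_gap":0.06,"r":[0,0,-0.0637]},{"finger_gap":0.06,"r":[0,0,-0.0637]}])

```text
t: 1.6
position: [0.4728, -0.1468, 0.3036]
ee_rot: [-0.0, 0.948, 0.318, -0.0]
ft_force: [0.6, 0.1, 0.1]
grip_width: 0.0599
gripper_force: 0.0
```

Call:
advance(ticks=[{"finger_gap":0.06}])

```text
t: 1.72
position: [0.4726, -0.1475, 0.3036]
ee_rot: [-0.0, 0.949, 0.316, -0.0]
ft_force: [0.1, -0.1, -0.3]
grip_width: 0.0598
gripper_force: 0.0
```

```bash
python3 -c "
from h import *
go([*GR,.24],.64)"
```

```text
t 1.73 pos [ 0.4726 -0.1475  0.3036] yaw 0.642 q7 -0.79 w 0.060
 dxyz tool [ 0.0003 -0.0002  0.0636] rotvec [-0.000e+00  1.000e-03  1.282e+00]
```

```bash
sed -i 's/"zx"/"ZX"/' h.py; python3 - <<'E'
from h import *
import cv2
s=robot.state();im=robot.snapshot("wrist");p=robot.camera_params("wrist")
T=np.eye(4);T[:3,:3]=Rn.from_quat(np.roll(s["ee_rot"],-1)).as_matrix();T[:3,3]=s["position"]
C=np.linalg.inv(T@p["T_tool_cam"])
def pr(X):
    x=p["intrinsics"]@(C@[*X,1])[:3];return (x[:2]/x[2]).round(1)
print(pr([*GR,.12]),pr([*GR,.128]))
h=cv2.cvtColor(im,cv2.COLOR_RGB2HSV);m=((h[...,0]<5)|(h[...,0]>174))&(h[...,1]>150)&(h[...,2]>60)
k,l,st,ce=cv2.connectedComponentsWithStats(m.astype(np.uint8));print([(st[i].tolist(),ce[i].round(1).tolist()) for i in range(1,k) if st[i,4]>30])
cv2.imwrite("pics/w1.png",im[:,:,::-1]);go([*GR,.177],.64)
E
```

```text
[257.2 192.8] [257.2 195.5]
[([248, 170, 20, 45, 626], [257.3, 191.4]), ([417, 230, 8, 7, 47], [420.8, 232.9])]
t 1.77 pos [ 0.4726 -0.1477  0.3037] yaw 0.641 q7 -0.80 w 0.060
 dxyz tool [ 0.0004 -0.0003  0.1267] rotvec [-0.     0.     0.001]
```

View pics/w1.png

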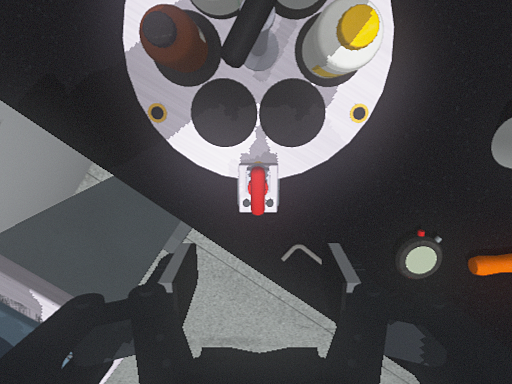

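The wrist view shows the red grip at (257,191), where it was predicted, with its bar lined up between the fingers. I descend and close.

To row units: 0.035 m is 0.56, 0.03 m is 0.48.

Call:
advance(ticks=[{"finger_gap":0.06,"xyz":[0,0,0.56]},{"finger_gap":0.05,"xyz":[0,0,0.56]},{"finger_gap":0.05,"xyz":[0,0,0.48]},{"finger_gap":0.05,"xyz":[0,0,0.424]},{"finger_gap":0.05},{"finger_gap":0.0},{"finger_gap":0.0},{"finger_gap":0.0},{"finger_gap":0.0},{"finger_gap":0.0}], clamp_n=60)

```text
t: 3.02
position: [0.4727, -0.1465, 0.1788]
ee_rot: [-0.0, 0.949, 0.316, 0.0]
ft_force: [-4.0, 4.7, 9.7]
grip_width: 0.0143
gripper_force: 58.5
```

```bash
python3 -c "
from h import *
go([*GR,.1905],.64)"
```

```text
t 3.02 pos [ 0.4727 -0.1465  0.1788] yaw 0.643 q7 -0.86 w 0.014
 dxyz tool [-0.0004  0.0006 -0.0117] rotvec [-0.001 -0.     0.003]
```

To row units: -0.004 m is -0.064, -0.003 m is -0.048.

Call:
advance(ticks=[{"finger_gap":0.0,"xyz":[0,0,-0.064]},{"finger_gap":0.0,"xyz":[0,0,-0.064]},{"finger_gap":0.0,"xyz":[0,0,-0.064]},{"finger_gap":0.0,"xyz":[0,0,-0.048]},{"finger_gap":0.0},{"finger_gap":0.0}], clamp_n=60)

```text
t: 3.78
position: [0.4724, -0.1466, 0.1921]
ee_rot: [-0.001, 0.949, 0.316, -0.0]
ft_force: [-0.5, 6.0, -8.3]
grip_width: 0.0142
gripper_force: 58.7
```

```bash
python3 -c "
from h import *
go([*GR,.193],.64)"
```

```text
t 3.77 pos [ 0.4724 -0.1466  0.1921] yaw 0.643 q7 -0.85 w 0.014
 dxyz tool [-0.0001  0.0006 -0.0009] rotvec [-0.002  0.     0.003]
```

To row units: -0.001 m is -0.016, -0.12 rad / 1.5708 = -0.0764.

Call:
advance(ticks=[{"finger_gap":0.0,"xyz":[0,0,-0.016],"r":[0,0,-0.0764]},{"finger_gap":0.0,"r":[0,0,-0.0764]},{"finger_gap":0.0,"r":[0,0,-0.0764]},{"finger_gap":0.0,"r":[0,0,-0.0764]},{"finger_gap":0.0,"r":[0,0,-0.0764]},{"finger_gap":0.0,"r":[0,0,-0.0764]},{"finger_gap":0.0,"r":[0,0,-0.0764]},{"finger_gap":0.0,"r":[0,0,-0.0764]},{"finger_gap":0.0,"r":[0,0,-0.0764]},{"finger_gap":0.0,"r":[0,0,-0.0446]},{"finger_gap":0.0}], clamp_n=60)

```text
t: 5.15
position: [0.4736, -0.1472, 0.1935]
ee_rot: [0.0, 0.624, 0.781, 0.001]
ft_force: [2.1, 4.8, -9.3]
grip_width: 0.0141
gripper_force: 58.7
```

```bash
python3 -c "
from h import *
print(robot.state()['wrist_torque']);go([*GR,.193],.64+1.15)"
```

```text
[ 0.96184066 -0.62342647  0.00253586]
t 5.15 pos [ 0.4736 -0.1472  0.1935] yaw 1.794 q7 0.13 w 0.014
 dxyz tool [ 0.0002 -0.0009  0.0005] rotvec [ 0.002 -0.001  0.004]
```

To row units: -0.05 m is -0.8, -0.04 m is -0.64.

Call:
advance(ticks=[{"finger_gap":0.0,"xyz":[0,0,0.024]},{"finger_gap":0.0},{"finger_gap":0.04},{"finger_gap":0.04},{"finger_gap":0.04},{"finger_gap":0.04,"xyz":[0,0,-0.48]},{"finger_gap":0.04,"xyz":[0,0,-0.64]},{"finger_gap":0.04,"xyz":[0,0,-0.8]},{"finger_gap":0.04}], clamp_n=60)

```text
t: 6.28
position: [0.4749, -0.1482, 0.3157]
ee_rot: [0.004, 0.625, 0.781, 0.001]
ft_force: [-0.7, 0.5, -0.3]
grip_width: 0.0397
gripper_force: 0.0
```

```bash
python3 - <<'E'
from h import *
import cv2
o=robot.state();im=robot.snapshot("wrist");im2=robot.snapshot("scene")
print("z",atz("scene",(271.8,221.3),.12))
v=np.hstack([cv2.resize(im[80:380,60:460],(400,300)),cv2.resize(im2[180:280,180:313],(400,300))])
cv2.imwrite("pics/w2.png",v[:,:,::-1]);go([*AX,.30],.117-np.pi)
E
```

```text
z [ 0.47261767 -0.14654293  0.12      ]
t 6.38 pos [ 0.4728 -0.148   0.3121] yaw 1.792 q7 0.25 w 0.040
 dxyz tool [0.0496 0.1098 0.0121] rotvec [-0.000e+00  1.000e-03 -1.466e+00]
```

View pics/w2.png

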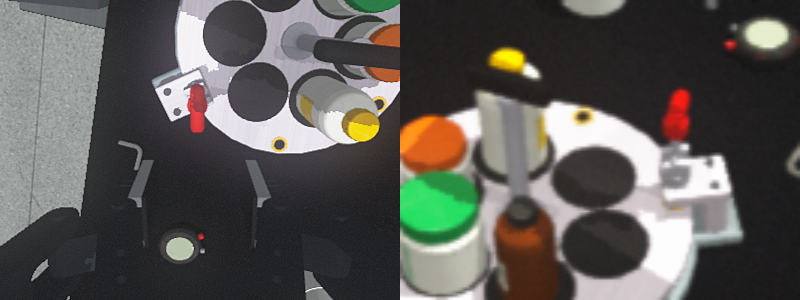

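The plunger is parked: the red bar is twisted and still up after release (wrist crop (197,108)). Next is the crossbar.

To row units: 0.0366 m is 0.5856, 0.0165 m is 0.264, -0.16 rad / 1.5708 = -0.1019.

Call:
advance(ticks=[{"finger_gap":0.04,"xyz":[0.264,0.5856,0]},{"finger_gap":0.04,"xyz":[0.264,0.5856,0]},{"finger_gap":0.04,"xyz":[0.264,0.5856,0]},{"finger_gap":0.04,"r":[0,0,-0.1019]},{"finger_gap":0.04,"r":[0,0,-0.1019]},{"finger_gap":0.04,"r":[0,0,-0.1019]},{"finger_gap":0.04,"r":[0,0,-0.1019]},{"finger_gap":0.04,"r":[0,0,-0.1019]},{"finger_gap":0.04,"r":[0,0,-0.1019]},{"finger_gap":0.04,"r":[0,0,-0.1019]},{"finger_gap":0.04,"r":[0,0,-0.1019]},{"finger_gap":0.04,"r":[0,0,-0.1019]}])

```text
t: 7.88
position: [0.5683, -0.0753, 0.3101]
ee_rot: [-0.001, -0.048, 0.999, 0.0]
ft_force: [-0.4, 0.3, -0.7]
grip_width: 0.04
gripper_force: 0.0
```

Call:
advance(ticks=[{"finger_gap":0.04,"r":[0,0,-0.0166]},{"finger_gap":0.04}])

```text
t: 8.12
position: [0.5687, -0.0752, 0.311]
ee_rot: [-0.001, -0.057, 0.998, 0.0]
ft_force: [0.7, -1.0, -0.4]
grip_width: 0.0397
gripper_force: 0.0
```

```bash
python3 -c "
from h import *
go([*AX,.235],.117-np.pi)"
```

```text
t 8.12 pos [ 0.5687 -0.0752  0.311 ] yaw -3.027 q7 1.35 w 0.040
 dxyz tool [-0.0004 -0.0004  0.076 ] rotvec [ 0.001 -0.001 -0.002]
```

To row units: 0.026 m is 0.416, 0.025 m is 0.4.

Call:
advance(ticks=[{"finger_gap":0.04,"xyz":[0,0,0.416]},{"finger_gap":0.04,"xyz":[0,0,0.4]},{"finger_gap":0.04,"xyz":[0,0,0.4]},{"finger_gap":0.04},{"finger_gap":0.0},{"finger_gap":0.0},{"finger_gap":0.0},{"finger_gap":0.0}], clamp_n=50)

```text
t: 9.12
position: [0.5693, -0.0735, 0.2371]
ee_rot: [0.001, -0.059, 0.998, 0.001]
ft_force: [-2.1, 4.6, 2.9]
grip_width: 0.0174
gripper_force: 49.0
```

```bash
python3 -c "
from h import *
print(robot.state()['wrist_torque']);go([*AX,.235],.117-np.pi-1.0472)"
```

```text
[1.13221972 0.5173483  0.02484314]
t 9.12 pos [ 0.5693 -0.0735  0.2371] yaw -3.023 q7 1.29 w 0.017
 dxyz tool [ 0.0005 -0.0019  0.0021] rotvec [0.002 0.    1.048]
```

To row units: 0.09 rad / 1.5708 = 0.0573.

Call:
advance(ticks=[{"finger_gap":0.0,"r":[0,0,0.0255]},{"finger_gap":0.0,"r":[0,0,0.0446]},{"finger_gap":0.0,"r":[0,0,0.0573]},{"finger_gap":0.0,"r":[0,0,0.0637]},{"finger_gap":0.0,"r":[0,0,0.0637]},{"finger_gap":0.0,"r":[0,0,0.0637]},{"finger_gap":0.0,"r":[0,0,0.0637]},{"finger_gap":0.0,"r":[0,0,0.0637]},{"finger_gap":0.0,"r":[0,0,0.0637]},{"finger_gap":0.0,"r":[0,0,0.0637]},{"finger_gap":0.0,"r":[0,0,0.0509]},{"finger_gap":0.0,"r":[0,0,0.0255]}], clamp_n=50)

```text
t: 10.62
position: [0.5695, -0.0731, 0.2371]
ee_rot: [0.0, 0.436, 0.9, 0.001]
ft_force: [-1.8, 6.4, 2.0]
grip_width: 0.0174
gripper_force: 49.0
```

Call:
advance(ticks=[{"finger_gap":0.0,"r":[0,0,0.0172]},{"finger_gap":0.0},{"finger_gap":0.0}])

```text
t: 11.0
position: [0.5695, -0.0731, 0.2371]
ee_rot: [0.0, 0.448, 0.894, 0.001]
ft_force: [-1.7, 5.5, 2.7]
grip_width: 0.0175
gripper_force: 49.0
```

```bash
python3 - <<'E'
from h import *
import cv2
print(robot.state()['wrist_torque']);go([*AX,.235],.117-np.pi-1.0472)
im=robot.snapshot("top");im2=robot.snapshot("scene")
v=np.hstack([cv2.resize(im[140:250,140:250],(400,400),interpolation=2),cv2.resize(im2[180:300,160:280],(400,400),interpolation=2)])
cv2.imwrite("pics/w3.png",v[:,:,::-1])
E
```

```text
[1.21925772 0.37453868 0.03054546]
t 11.00 pos [ 0.5695 -0.0731  0.2371] yaw 2.213 q7 0.37 w 0.018
 dxyz tool [-0.0017 -0.0019  0.002 ] rotvec [ 0.003 -0.001  0.002]
```

View pics/w3.png

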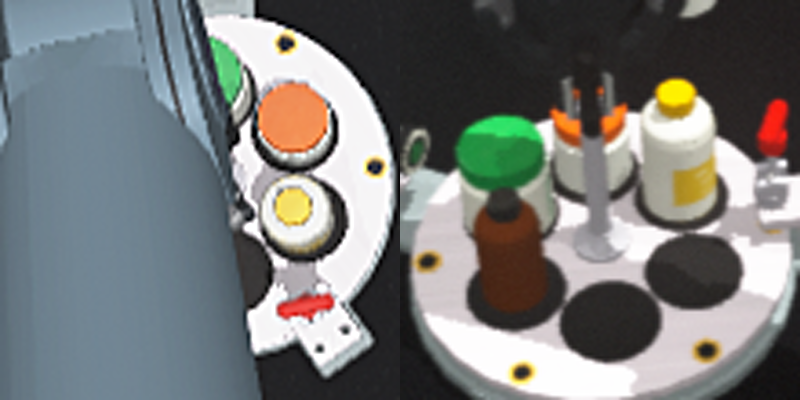

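The green jar now stands at the camera place. The two visible index holes, (287,43) and (376,167) in the crop, match the original hole pixels within 0.5 px. The plunger is still up. I release the bar and go back to the plunger.

To row units: -0.04 m is -0.64, -0.03 m is -0.48, 0.14 rad / 1.5708 = 0.0891.

Call:
advance(ticks=[{"finger_gap":0.04},{"finger_gap":0.04},{"finger_gap":0.04},{"finger_gap":0.04,"xyz":[0,0,-0.48]},{"finger_gap":0.04,"xyz":[0,0,-0.64]},{"finger_gap":0.03,"xyz":[0,0,-0.16],"r":[0,0,0.0891]},{"finger_gap":0.03,"r":[0,0,0.0891]},{"finger_gap":0.03,"r":[0,0,0.0891]},{"finger_gap":0.03}])

```text
t: 12.22
position: [0.5691, -0.0753, 0.316]
ee_rot: [0.0, 0.624, 0.781, -0.0]
ft_force: [-0.0, 0.3, 0.2]
grip_width: 0.0299
gripper_force: 0.0
```

```bash
python3 -c "
from h import *
go([.4732,-.1472,.31],1.792)"
```

```text
t 12.22 pos [ 0.5691 -0.0753  0.316 ] yaw 1.793 q7 0.05 w 0.030
 dxyz tool [-0.049  -0.1093  0.0061] rotvec [0.    0.001 0.001]
```

Call:
advance(ticks=[{"finger_gap":0.03,"xyz":[-0.2608,-0.5824,0]},{"finger_gap":0.03,"xyz":[-0.2608,-0.5824,0]},{"finger_gap":0.03,"xyz":[-0.2624,-0.584,0]},{"finger_gap":0.03},{"finger_gap":0.03}])

```text
t: 12.85
position: [0.4737, -0.1467, 0.3161]
ee_rot: [0.0, 0.624, 0.781, 0.0]
ft_force: [0.4, 0.5, -0.1]
grip_width: 0.0299
gripper_force: 0.0
```

```bash
python3 - <<'E'
from h import *
import cv2
s=robot.state();im=robot.snapshot("wrist");p=robot.camera_params("wrist")
T=np.eye(4);T[:3,:3]=Rn.from_quat(np.roll(s["ee_rot"],-1)).as_matrix();T[:3,3]=s["position"]
C=np.linalg.inv(T@p["T_tool_cam"])
def pr(X):
    x=p["intrinsics"]@(C@[*X,1])[:3];return (x[:2]/x[2]).round(1)
print(pr([*GR,.132]),pr([*GR,.140]))
h=cv2.cvtColor(im,cv2.COLOR_RGB2HSV);m=((h[...,0]<5)|(h[...,0]>174))&(h[...,1]>150)&(h[...,2]>60)
k,l,st,ce=cv2.connectedComponentsWithStats(m.astype(np.uint8));print([(st[i].tolist(),ce[i].round(1).tolist()) for i in range(1,k) if st[i,4]>30])
cv2.imwrite("pics/w4.png",im[:,:,::-1]);go([.4732,-.1472,.191],1.792)
E
```

```text
[257.1 191.9] [257.1 194.6]
[([250, 171, 19, 44, 372], [257.7, 198.9])]
t 12.90 pos [ 0.474  -0.1463  0.3161] yaw 1.794 q7 0.26 w 0.030
 dxyz tool [-0.0008 -0.0011  0.1251] rotvec [ 0.001 -0.     0.002]
```

View pics/w4.png

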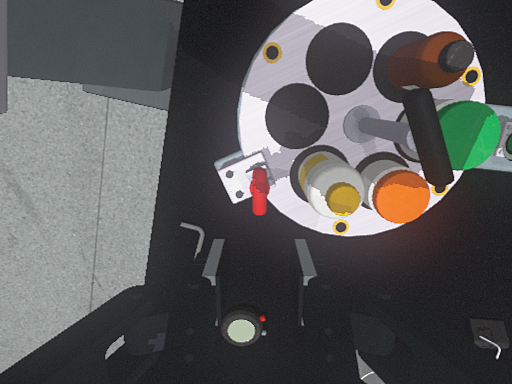

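The red grip is at (259,192), lined up with the fingers. The yellow bottle stands to the right with clearance, and the green jar is before the camera. I descend and grip with a small opening.

To row units: 0.04 m is 0.64, -0.001 m is -0.016.

Call:
advance(ticks=[{"finger_gap":0.03,"xyz":[-0.0128,-0.016,0.64]},{"finger_gap":0.03,"xyz":[0,0,0.64]},{"finger_gap":0.03,"xyz":[0,0,0.4]},{"finger_gap":0.03,"xyz":[0,0,0.304]},{"finger_gap":0.03},{"finger_gap":0.0},{"finger_gap":0.0},{"finger_gap":0.0},{"finger_gap":0.0}], clamp_n=60)

```text
t: 14.02
position: [0.4736, -0.1473, 0.1927]
ee_rot: [0.001, 0.624, 0.781, 0.001]
ft_force: [4.1, 3.4, -1.6]
grip_width: 0.0136
gripper_force: 58.8
```

```bash
python3 -c "
from h import *
print(robot.state()['wrist_torque']);go([.4732,-.1472,.191],.64)"
```

```text
[ 0.71048859 -0.93095086 -0.03844443]
t 14.03 pos [ 0.4736 -0.1473  0.1927] yaw 1.793 q7 0.13 w 0.014
 dxyz tool [ 0.0002 -0.0004  0.0017] rotvec [ 0.003 -0.002  1.153]
```

To row units: -0.0015 m is -0.024, 0.12 rad / 1.5708 = 0.0764.

Call:
advance(ticks=[{"finger_gap":0.0,"xyz":[0,0,-0.024]},{"finger_gap":0.0,"r":[0,0,0.0764]},{"finger_gap":0.0,"r":[0,0,0.0764]},{"finger_gap":0.0,"r":[0,0,0.0764]},{"finger_gap":0.0,"r":[0,0,0.0764]},{"finger_gap":0.0,"r":[0,0,0.0764]},{"finger_gap":0.0,"r":[0,0,0.0764]},{"finger_gap":0.0,"r":[0,0,0.0764]},{"finger_gap":0.0,"r":[0,0,0.0764]},{"finger_gap":0.0,"r":[0,0,0.0764]},{"finger_gap":0.0,"r":[0,0,0.0446]},{"finger_gap":0.0}], clamp_n=60)

```text
t: 15.52
position: [0.4718, -0.1468, 0.193]
ee_rot: [-0.001, 0.949, 0.316, -0.0]
ft_force: [2.4, 4.3, -9.3]
grip_width: 0.0137
gripper_force: 58.7
```

Call:
advance(ticks=[{"finger_gap":0.0,"xyz":[0,0,0.048]},{"finger_gap":0.0,"xyz":[0,0,0.048]},{"finger_gap":0.0,"xyz":[0,0,0.048]},{"finger_gap":0.0,"xyz":[0,0,0.048]},{"finger_gap":0.0,"xyz":[0,0,0.04]},{"finger_gap":0.0}], clamp_n=60)

```text
t: 16.27
position: [0.4725, -0.1469, 0.1806]
ee_rot: [-0.0, 0.949, 0.317, -0.0]
ft_force: [-4.7, 6.5, 15.9]
grip_width: 0.0134
gripper_force: 62.2
```

```bash
python3 -c "
from h import *
print(robot.state()['wrist_torque']);go([.4732,-.1472,.179],.64)"
```

```text
[1.58129177 1.03781654 0.05038657]
t 16.27 pos [ 0.4725 -0.1469  0.1806] yaw 0.644 q7 -0.85 w 0.013
 dxyz tool [0.0004 0.0007 0.0016] rotvec [-0.001 -0.     0.004]
```

To row units: -0.05 m is -0.8, -0.04 m is -0.64.

Call:
advance(ticks=[{"finger_gap":0.04},{"finger_gap":0.04},{"finger_gap":0.04},{"finger_gap":0.04,"xyz":[0,0,-0.48]},{"finger_gap":0.04,"xyz":[0,0,-0.8]},{"finger_gap":0.04,"xyz":[0,0,-0.8]},{"finger_gap":0.04,"xyz":[-0.8,0,0]},{"finger_gap":0.04,"xyz":[-0.64,0.32,0]},{"finger_gap":0.04,"xyz":[0,0.8,0]},{"finger_gap":0.04,"xyz":[0,0.8,0]},{"finger_gap":0.04,"xyz":[0,0.8,0]},{"finger_gap":0.04}])

```text
t: 17.77
position: [0.5026, -0.3412, 0.3081]
ee_rot: [0.001, 0.949, 0.314, -0.0]
ft_force: [-0.4, 0.8, -1.1]
grip_width: 0.0399
gripper_force: 0.0
```

```bash
python3 - <<'E'
from h import *
import cv2
go([.4,-.3,.3],.64)
im=robot.snapshot("top");im2=robot.snapshot("scene")
cv2.imwrite("pics/top5.png",im[:,:,::-1]);cv2.imwrite("pics/scene5.png",im2[:,:,::-1])
for n,x in(("scene",im2),("top",im)):
    h=cv2.cvtColor(x,cv2.COLOR_RGB2HSV)
    m=((h[...,0]<5)|(h[...,0]>174))&(h[...,1]>150)&(h[...,2]>90)
    k,l,s,ce=cv2.connectedComponentsWithStats(m.astype(np.uint8))
    print(n,[(s[i].tolist(),ce[i].round(1).tolist()) for i in range(1,k) if s[i,4]>15])
v=np.hstack([cv2.resize(im2[190:270,195:295],(400,320),interpolation=2),cv2.resize(im[170:250,150:250],(400,320),interpolation=2)])
v2=np.hstack([cv2.resize(im2,(400,280)),cv2.resize(im,(400,280))])
cv2.imwrite("pics/w5.png",np.vstack([v,v2])[:,:,::-1])
E
```

```text
t 17.77 pos [ 0.5026 -0.3412  0.3081] yaw 0.639 q7 -0.47 w 0.040
 dxyz tool [-0.0578 -0.0943  0.008 ] rotvec [ 0.001  0.001 -0.001]
scene [([84, 211, 12, 11, 99], [89.8, 216.1]), ([263, 217, 18, 14, 164], [271.5, 222.2]), ([94, 230, 15, 17, 121], [101.1, 239.2])]
top [([161, 74, 10, 10, 69], [165.5, 78.4]), ([173, 89, 7, 9, 23], [176.7, 93.5]), ([219, 218, 11, 13, 67], [223.9, 223.8])]
```

View pics/w5.png

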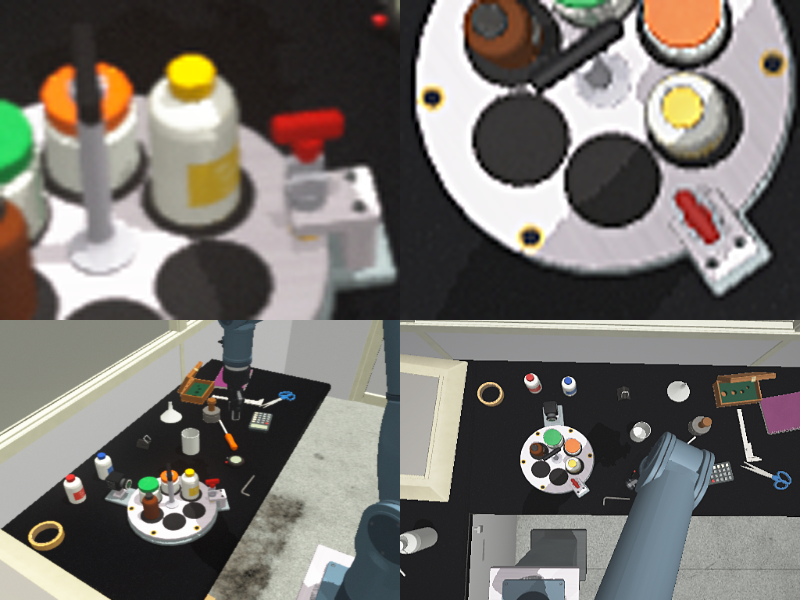

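The red grip is back at its starting pixels, scene (271.5,222.2) and top (223.9,223.8), so the pin is fully home. The green jar stands at the camera, everything is upright, and the gripper is clear.

```bash
python3 -c "
from cell import robot
print(robot.hand_in())"
```

```text
the job is handed in; nothing more can be done
None
```

The green-lidded jar now stands in front of the camera, the plate is locked with the pin home, everything is upright, and the job was handed in after about 18 s of robot time.

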